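Line up a bearing flange with a drift pin and drop in its bolts

ROBOT

A 6-joint arm with a two-finger parallel gripper is mounted at the origin on the work surface. World frame = base frame: x ahead of the robot, y to its left, z up, the work surface at z = 0. Lengths are in m, angles in degrees, forces in N, time in s.
With the tool pointing down it reaches from about 0.35 to 0.85 m from the base axis. Payload 8.1 kg.
Tool frame: the origin (TCP) lies between the finger pads; the fingertips stand tip_extent ahead of it and the grasp point (between the pads) lies 11 mm behind it (tip_extent is the distance from the TCP to the fingertips, in m); z points along the fingers, y is the line along which they close (so a half turn about z gives the same grasp; the last joint's range is limited). The gripper opens to 93 mm and grips with 3 to 60 N. Pads are 15 mm wide; open, the fingers measure 128 mm over their backs; the gripper's body (75 mm by 188 mm) begins 65 mm behind the grasp point.
Start: joints at [-74.507, 7.471, 85.268, -0, 87.261, -4.893], TCP at [0.209, -0.562, 0.192] pointing down, gripper open.
Joint ranges: [-169.43, 169.43], [-51.17, 129.36], [1.28, 143.12], [-76.62, 256.62], [0, 156.53], [-152.29, 152.29]. Speed limits (degrees/s): [136.94, 136.94, 159.86, 180, 180, 180].

INTERFACE

Orientations are given as [roll, pitch, yaw] about the fixed x, y, z axes, in that order (R = Rz(yaw) Ry(pitch) Rx(roll)).
In Python, from workcell import * gives the robot as it stands.
- The arm moves only by the shell command python3 -m jog 'ROWS'. ROWS is JSON, a list of rows, each an object with "jaw": the gripper's target within -1 to 1 (fully open at 1, half-way at 0, shut at -1); "delta_pos": the shift along the tool's x, y, z in m, a list of three; "rot": the turn, a rotation vector about the tool's x, y, z in rad, a list of three. In form: [{"jaw": jaw, "delta_pos": [dx, dy, dz], "rot": [wx, wy, wz]}, ...]. A call has 1 to 20 rows; each row is the pose to reach, as a shift and turn from the pose commanded when the call began, along the tool's axes at that moment; what a row does not reach only later rows make up. A row lasts 1/10 s, in which the tool goes at most 50 mm and 8.59 degrees, less where a joint would pass 70% of its speed; a pose out of reach is approached as far as the arm can. A call with a gripper value outside its range is refused whole. The fingers move at their own pace and stop on an object; the grip force is fixed at half the most. Time passes only in rows, so rows that repeat a pose let the fingers close. It gives the time, the measured TCP pose, the force, the opening and the grip force at its end, in the units of the state.
- get_obs(): the state, without advancing time (a new reading comes with each control period).
- capture(name): name is "side" or "top" or "wrist"; returns a dict with "frame" (480x640x3 uint8, red, green, blue), "fx", "fy", "cx", "cy" (pixels), "origin" and "orientation" of the camera in the world. Camera axes: x right, y up, looking along -z (the intrinsics and any distortion apply to the point x, -y, -z); pixel columns grow to the right and rows downward; lengths in m; the calibration is good to about 2 mm. A picture is of the moment at which its call begins. There is no depth.
- hand_in(): hands the job in; it is judged then, once.
The state is a dict: "clock": time; "joints": joint angles; "joint_vel": joint speeds; "joint_torque": joint torques, N m; "tcp_pos": TCP position; "eef_rot": TCP orientation; "force": force on the tool from outside, world axes, zero at the start; "wrist_torque": the same for the moment, N m; "finger_gap": finger opening in m; "grasp_force": force on a finger pad.
Only numpy, scipy, OpenCV 4.12 (cv2) and the standard library are available. Lean on these libraries where they do the work, as an engineer would, in place of code of your own. Each camera call takes 0.05 s, during which the arm holds its last target. There are 200 camera calls.

TASK

A square bearing flange lies twisted on its jig plate, held by one loose bolt, and someone has left a stand loupe on it. Stand the loupe upright on the bench; then work the tapered drift pin down through the hole diagonally opposite the loose bolt, through flange and jig plate, until its collar sits on the flange and the holes line up. Leave the pin and the first bolt in, and only then drop the two spare bolts from the wooden block fully home in the two remaining holes, without tipping the loupe over or disturbing the other gauges and things on the bench.

Things in the scene. Friction and masses are not known exactly. Their poses are not given: they have to be found in the camera images.
- fixture: fixed aluminium jig plate 170 x 170 mm, corner radii 14 mm, 25 mm thick, on feet: top face 45 mm above the bench; any yaw, to the robot's left or right. Four 16 mm through holes on a 102 mm square, open below to the bench. Origin: centre of the plate, at bench level, z up; holes at x, y = +-51 mm
- seat_drift (a point): centre of the jig plate's hole that takes the drift pin (fixture x +51, y +51 mm), in the plate's top face; diagonally opposite the first bolt
- seat_left (a point): centre of the jig plate's hole at fixture x -51, y +51 mm, in its top face; takes a spare bolt
- seat_right (a point): centre of the jig plate's hole at fixture x +51, y -51 mm, in its top face; takes a spare bolt
- flange: loose grey cast bearing housing, 0.9 kg: flange 130 x 130 x 15 mm, corner radii 18, 16 mm holes on a 102 mm square; round boss 90 mm wide, 31 mm above the flange top. Origin: axis of the first bolt's hole, underside; z up; other holes at (102,0), (102,102), (0,102), boss at (51,51) mm. A few N at the far corner swing it about the first bolt; starts up to 0.12 rad off; square when parallel to the fixture
- hole_drift (a point): centre of the flange's hole for the drift pin (flange x 102, y 102 mm), in the flange's top face, which is 60 mm above the bench; up to 17 mm off seat_drift at the start
- hole_left (a point): centre of the flange's hole at flange x 0, y 102 mm, in its top face; belongs over seat_left
- hole_right (a point): centre of the flange's hole at flange x 102, y 0 mm, in its top face; belongs over seat_right
- bolt_first: the first bolt, already standing in flange and jig plate (loose, 1.5 mm of play all round): grey zinc-plated fixture bolt, 80 g: tall hex head 20 mm across flats on a round 26 mm collar 3 mm thick, 24 mm high in all; shank 13 mm wide, 34 mm long, its last 8 mm tapering to a 6 mm pilot end. Origin: on the axis in the underside of the collar; z up out of the head
- block: fixed wooden tool block 100 x 100 x 60 mm, on the other side from the jig plate, any yaw; four 17 mm sockets right through it on a 60 mm square, in which the drift pin, the two spare bolts and the plug gauge hang by their shoulders; which is where varies. Origin: centre of its underside, z up; sockets at x, y = +-30 mm
- bolt_a: spare bolt in the block; either spare bolt may go in either hole; grey zinc-plated fixture bolt, 80 g: tall hex head 20 mm across flats on a round 26 mm collar 3 mm thick, 24 mm high in all; shank 13 mm wide, 34 mm long, its last 8 mm tapering to a 6 mm pilot end. Origin: on the axis in the underside of the collar; z up out of the head
- bolt_b: spare bolt in the block, the same as bolt_a; grey zinc-plated fixture bolt, 80 g: tall hex head 20 mm across flats on a round 26 mm collar 3 mm thick, 24 mm high in all; shank 13 mm wide, 34 mm long, its last 8 mm tapering to a 6 mm pilot end. Origin: on the axis in the underside of the collar; z up out of the head
- drift_pin: bright steel drift pin, 0.14 kg: collar 25 mm wide, 5 mm thick; on it a round knurled grip 20 mm wide to 32 mm above the collar's underside, small dome to 35 mm; below the collar 22 mm of parallel shank 14.5 mm wide, then a 32 mm taper to a 5 mm tip, 54 mm below the collar's underside. Origin: on the axis in the collar's underside; z up along the axis
- loupe: stand loupe (magnifier): upright round black and clear cylinder 33 mm in diameter and 38 mm high, 60 g, standing on the flange over or partly over the drift hole. Origin: centre of its foot; z up.
- plug_gauge: plug gauge in the block's fourth socket, not needed: slim hexagonal aluminium handle about 20 mm wide standing 45 mm above the block, no collar; straight blunt 14 mm plug below. Origin: on the axis level with the block's top, z up.
- ring_gauge: bystander: steel ring 60 mm wide, 22 mm high, 32 mm bore. Origin: centre of its underside.
- v_block: bystander: dark steel V-block 44 x 44 x 38 mm. Origin: centre of its underside.
- parts_cup: bystander: aluminium cup 58 mm wide at the rim, 45 mm high. Origin: centre of its underside.
- caliper: bystander: digital caliper lying flat, 230 mm long along its x, jaws reaching 58 mm to its -y at x -115 to -70 mm, 14 mm high. Origin: middle of its beam, at bench level.
- mouse: bystander: black computer mouse 95 x 58 x 30 mm on a 3 mm thick mouse pad (200 x 240 mm, fixed, about its place). Origin: centre of its underside.
- seat_first (a point): centre of the jig plate's hole with the first bolt (fixture x -51, y -51 mm), in the plate's top face

How it is judged (in metres and radians):
On the way, in this order (a step that is already met when the one before it is completed fails the run):
1. the loupe stands upright on the bench, let go (height (world z) of loupe between -0.004 and 0.005 m and angle between loupe's own z axis and vertical below 0.1 rad and contact force between loupe and the fingers below 0.2 N), for 0.2 s.
2. drift pin home: collar within 2.5 mm of the flange, upright, within 4 mm of the jig plate hole; flange holes within 3 mm of the jig plate holes; spare bolts not yet at the fixture (horizontal distance between drift_pin and seat_drift below 0.004 m and z of drift_pin in the frame of seat_drift between 0.0125 and 0.0175 m and angle between drift_pin's own z axis and vertical below 0.06 rad and horizontal distance between hole_drift and seat_drift below 0.003 m and horizontal distance between hole_left and seat_left below 0.003 m and horizontal distance between hole_right and seat_right below 0.003 m and horizontal distance between each of bolt_a, bolt_b and fixture above 0.12 m), for 0.2 s.
3. both spare bolts are home in the two remaining holes ((((horizontal distance between bolt_a and seat_left below 0.004 m and z of bolt_a in the frame of seat_left between 0.0125 and 0.0175 m and angle between bolt_a's own z axis and vertical below 0.06 rad) and (horizontal distance between bolt_b and seat_right below 0.004 m and z of bolt_b in the frame of seat_right between 0.0125 and 0.0175 m and angle between bolt_b's own z axis and vertical below 0.06 rad)) or ((horizontal distance between bolt_a and seat_right below 0.004 m and z of bolt_a in the frame of seat_right between 0.0125 and 0.0175 m and angle between bolt_a's own z axis and vertical below 0.06 rad) and (horizontal distance between bolt_b and seat_left below 0.004 m and z of bolt_b in the frame of seat_left between 0.0125 and 0.0175 m and angle between bolt_b's own z axis and vertical below 0.06 rad)))), for 0.2 s.
At the end, for the whole second after the job is handed in: loupe upright on the bench; drift pin, first bolt and both spare bolts home, one per hole: collar within 2.5 mm of the flange top, axis within 4 mm of the jig plate hole, upright to 0.06 rad; flange holes within 3 mm of the jig plate's; all released and at rest (all of step 1 and horizontal distance between drift_pin and seat_drift below 0.004 m and z of drift_pin in the frame of seat_drift between 0.0125 and 0.0175 m and angle between each of drift_pin, bolt_first's own z axis and vertical below 0.06 rad and horizontal distance between hole_drift and seat_drift below 0.003 m and horizontal distance between hole_left and seat_left below 0.003 m and horizontal distance between hole_right and seat_right below 0.003 m and (((horizontal distance between bolt_a and seat_left below 0.004 m and z of bolt_a in the frame of seat_left between 0.0125 and 0.0175 m and angle between bolt_a's own z axis and vertical below 0.06 rad) and (horizontal distance between bolt_b and seat_right below 0.004 m and z of bolt_b in the frame of seat_right between 0.0125 and 0.0175 m and angle between bolt_b's own z axis and vertical below 0.06 rad)) or ((horizontal distance between bolt_a and seat_right below 0.004 m and z of bolt_a in the frame of seat_right between 0.0125 and 0.0175 m and angle between bolt_a's own z axis and vertical below 0.06 rad) and (horizontal distance between bolt_b and seat_left below 0.004 m and z of bolt_b in the frame of seat_left between 0.0125 and 0.0175 m and angle between bolt_b's own z axis and vertical below 0.06 rad))) and horizontal distance between bolt_first and seat_first below 0.004 m and z of bolt_first in the frame of seat_first between 0.0125 and 0.0175 m and linear speed of each of drift_pin, bolt_a, bolt_b, flange, loupe below 0.02 m/s); the robot touches nothing.
It fails at once if the loupe is tipped over (more than 0.5 rad) (angle between loupe's own z axis and vertical above 0.5 rad).
It fails at once if a bystander (plug gauge, ring gauge, V-block, cup, caliper, mouse) is shifted by more than 25 mm (distance of any of plug_gauge, ring_gauge, v_block, parts_cup, caliper, mouse from where it was at the start of the episode above 0.025 m).
It also fails if it takes over 72 s, if anything falls off the work surface, if the arm or the gripper's body presses on something with over 40 N, if the wrist force passes 120 N, or if a joint passes its speed limit or range.

## Working session

There is one attempt and no reset: what is moved stays moved. The work goes in short steps, Python scripts to look and compute and a shell command to move; the robot and the scene stay as the last step left them, time stands still between calls to the robot, and variables do not carry over. Pictures are saved under pics/ and viewed, at most 10 in all, crops included, and the job is handed in when it is done.

```bash
mkdir -p pics; ls
python3 - <<'E'
from workcell import *
import cv2
print(get_obs())
for n in ["top","side"]:
    c=capture(n); print(n,{k:v for k,v in c.items() if k!="frame"})
    cv2.imwrite(f"pics/{n}0.png",c["frame"][:,:,::-1])
E
```

```text
pics
{'clock': 0.0, 'joints': array([-7.45074071e+01,  7.51452829e+00,  8.53285760e+01, -1.66116050e-03,
        8.72587912e+01, -4.89318206e+00]), 'joint_vel': array([-0.01043638,  0.07301501,  0.10272671,  0.01155064, -0.00084209,
        0.05210124]), 'joint_torque': array([ 7.34056957e-04, -5.59835100e+01, -4.91760314e+01,  7.70069053e-02,
        3.55365314e-02, -1.46691996e-04]), 'tcp_pos': array([ 0.20885289, -0.5618426 ,  0.19140024]), 'eef_rot': array([-1.79898334e+02, -7.03844215e-03,  2.03858496e+01]), 'force': array([ 0.20676665, -0.41814816, -0.38543015]), 'wrist_torque': array([ 0.03427281, -0.0081228 ,  0.06385494]), 'grasp_force': 0.0, 'finger_gap': 0.09325967394839986}
top {'fx': 530.0370742328097, 'fy': 530.0370742328097, 'cx': 315.71111485527246, 'cy': 244.50384371216296, 'origin': array([0.37694414, 0.01840156, 1.26558754]), 'orientation': array([ 11.43328146,   0.47397351, -90.93093215])}
side {'fx': 495.8542014013245, 'fy': 495.8542014013245, 'cx': 314.5702624607589, 'cy': 234.46630019121145, 'origin': array([ 0.28903717, -0.65646362,  0.84715954]), 'orientation': array([ 44.33509024,   0.35936906, -25.1565761 ])}
```

View pics/top0.png

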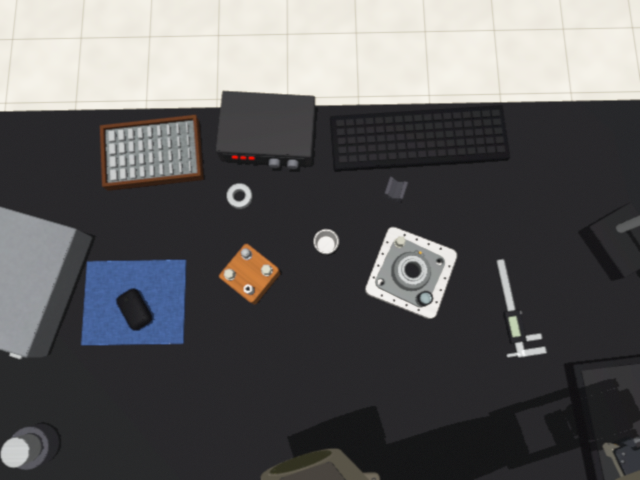

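View pics/side0.png

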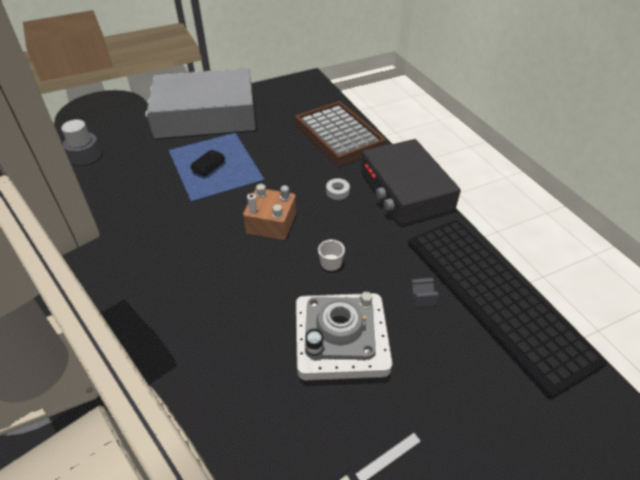

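The top view shows the fixture around (411,272), the loupe on its near-right corner at (425,298) and the first bolt at (401,241). The block is at (248,273), the cup at (326,241), the V-block at (396,188), the ring at (239,195) and the caliper at about (515,310). The side view agrees.

```bash
cat > h.py <<'E'
import numpy as np, cv2
from scipy.spatial.transform import Rotation as R
from workcell import *
def rot(c): return R.from_euler('xyz',c["orientation"],degrees=True).as_matrix()
def ray(c,u,v,z):
    d=rot(c)@np.array([(u-c["cx"])/c["fx"],-(v-c["cy"])/c["fy"],-1]); o=np.array(c["origin"])
    return o+d*(z-o[2])/d[2]
def proj(c,P):
    p=(np.atleast_2d(P)-c["origin"])@rot(c)
    return np.c_[c["cx"]+c["fx"]*p[:,0]/-p[:,2], c["cy"]-c["fy"]*p[:,1]/-p[:,2]]
def crop(c,u,v,w,h,s): 
    return cv2.resize(c["frame"][v:v+h,u:u+w,::-1],None,fx=s,fy=s,interpolation=cv2.INTER_CUBIC)
E
python3 - <<'E'
from h import *
t=capture("top"); s=capture("side")
a=np.hstack([crop(t,360,222,100,100,4),crop(t,210,235,80,80,5)])
b=np.hstack([crop(s,292,286,104,60*104//104,4)[:200,:400],crop(s,240,180,80,40,5)])
cv2.imwrite("pics/c1.png",np.vstack([a,b]))
E
```

```text
(no output)
```

View pics/c1.png

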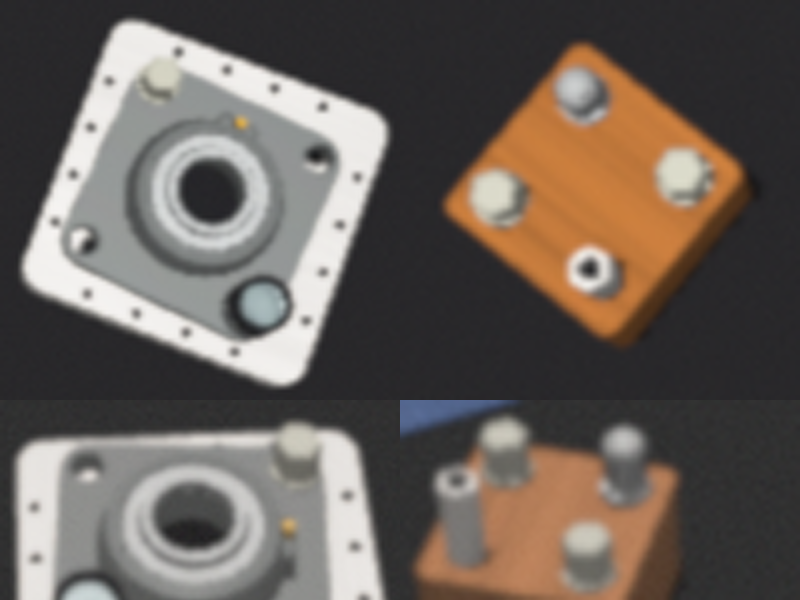

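Run:
```python
from h import *
t=capture("top"); w=capture("wrist"); print({k:v for k,v in w.items() if k!="frame"}, get_obs()["tcp_pos"])
f=t["frame"].astype(int)
g=f.min(2); m=np.zeros((480,640),np.uint8); m[222:322,360:460]=(g[222:322,360:460]>150)
p=cv2.findNonZero(m); r=cv2.minAreaRect(p); b=cv2.boxPoints(r); 
B=np.array([ray(t,*q,0.045)[:2] for q in b]); print("plate",r,B.mean(0),[np.degrees(np.arctan2(*(B[(i+1)%4]-B[i])[::-1])) for i in range(4)],[np.linalg.norm(B[(i+1)%4]-B[i]) for i in range(4)])
for n,u,v,z in [("loupe",426.2,297.7,.098),("first",360+163/4,222+77/4,.081),("drift",246,253,.095),("plug",248,288.6,.105),("bA",229.2,273.8,.081),("bB",266.6,269.2,.081),("hl?",360+82/4,222+240/4,.06),("hr?",360+319/4,222+156/4,.06),("boss",360+211/4,222+189/4,.091),("cup",326,238,.045),("vblock",396,188,.038),("cal",521,340,.0),("mouse",134,309,.03)]:
    print(n,ray(t,u,v,z)[:2].round(4))
```

```text
{'fx': 417.21619788158495, 'fy': 417.21619788158495, 'cx': 318.0951740966252, 'cy': 241.1102280529888, 'origin': array([ 0.27533725, -0.53796293,  0.38457056]), 'orientation': array([-1.46798988e+01, -1.59251931e-02, -6.96351897e+01])} [ 0.20897343 -0.56221076  0.19207157]
plate ((411.30926513671875, 272.19586181640625), (75.38560485839844, 72.65736389160156), 21.03750991821289) [ 0.5555591  -0.19632861] [np.float64(-22.805287374662463), np.float64(-112.83973936357015), np.float64(155.7461905165408), np.float64(67.80489671428882)] [np.float64(0.17305398942592543), np.float64(0.17515707904939543), np.float64(0.17118401312252837), np.float64(0.17083941108842202)]
loupe [ 0.4895 -0.2168]
first [ 0.6207 -0.1697]
drift [0.5971 0.1813]
plug [0.5155 0.1747]
bA [0.5527 0.2207]
bB [0.5617 0.1362]
hl? [ 0.5308 -0.1222]
hr? [ 0.5771 -0.2604]
boss [ 0.5543 -0.1918]
cup [0.6391 0.    ]
vblock [ 0.7609 -0.1714]
cal [ 0.3962 -0.4525]
mouse [0.4814 0.45  ]
```

```bash
python3 -m jog '[{"jaw":1,"delta_pos":[0.1,-0.06,-0.04],"rot":[0,0,0]},{"jaw":1,"delta_pos":[0.408,-0.234,-0.04],"rot":[0,0,0]},{"jaw":1,"delta_pos":[0.408,-0.234,-0.04],"rot":[0,0,0]},{"jaw":1,"delta_pos":[0.408,-0.234,-0.04],"rot":[0,0,0]},{"jaw":1,"delta_pos":[0.408,-0.234,-0.04],"rot":[0,0,0]},{"jaw":1,"delta_pos":[0.408,-0.234,-0.04],"rot":[0,0,0]},{"jaw":1,"delta_pos":[0.408,-0.234,-0.04],"rot":[0,0,0]},{"jaw":1,"delta_pos":[0.408,-0.234,-0.04],"rot":[0,0,0]},{"jaw":1,"delta_pos":[0.408,-0.234,-0.04],"rot":[0,0,0]},{"jaw":1,"delta_pos":[0.408,-0.234,-0.04],"rot":[0,0,0]},{"jaw":1,"delta_pos":[0.408,-0.234,-0.04],"rot":[0,0,0]},{"jaw":1,"delta_pos":[0.408,-0.234,-0.04],"rot":[0,0,0]},{"jaw":1,"delta_pos":[0.408,-0.234,-0.04],"rot":[0,0,0]}]'
python3 - <<'E'
from h import *
import workcell; print(dir(workcell), getattr(workcell,'tip_extent',None))
w=capture("wrist"); print({k:v for k,v in w.items() if k!="frame"})
cv2.imwrite("pics/w1.png",w["frame"][:,:,::-1])
E
```

```text
clock: 1.6
tcp_pos: [0.5093, -0.2018, 0.2323]
eef_rot: [180.0, 0.0, 20.3]
force: [-0.2, 0.0, -0.3]
finger_gap: 0.0926
grasp_force: 0.0
['MotionError', '__builtins__', '__cached__', '__doc__', '__file__', '__loader__', '__name__', '__package__', '__spec__', 'capture', 'get_obs', 'hand_in', 'tip_extent'] 0.008
{'fx': 417.21619788158495, 'fy': 417.21619788158495, 'cx': 318.0951740966252, 'cy': 241.1102280529888, 'origin': array([ 0.57577344, -0.17748887,  0.42485103]), 'orientation': array([-1.47165790e+01, -6.76200218e-02, -6.96871847e+01])}
```

View pics/w1.png

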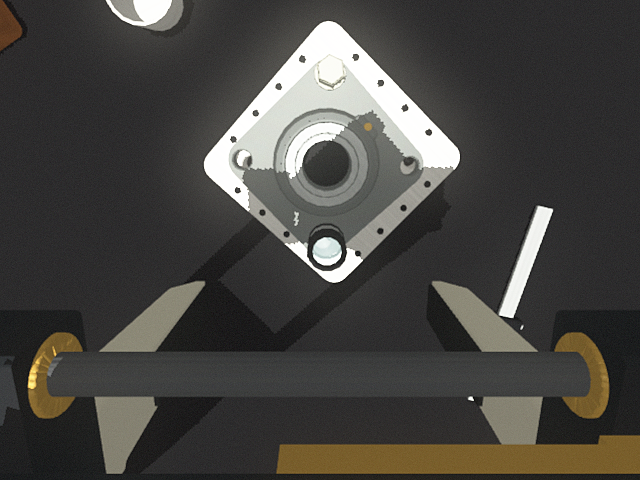

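```bash
cat >> h.py <<'E'
def meanz(w,u,v,z): return ray(w,u,v,z)[:2].round(4)
W1=dict(fx=417.21619788158495,fy=417.21619788158495,cx=318.0951740966252,cy=241.1102280529888,origin=np.array([0.57577344,-0.17748887,0.42485103]),orientation=np.array([-14.716579,-0.06762,-69.6871847]))
E
python3 - <<'E'
from h import *
w=W1
P={"f":(330,22),"r":(205,163),"l":(460,157),"d":(335,283)}
Q={k:ray(w,*p,.045)[:2] for k,p in P.items()}
print(Q, "centre",np.mean(list(Q.values()),0))
v=Q["d"]-Q["f"]; print(np.degrees(np.arctan2(v[1],v[0]))-45,np.linalg.norm(v)); v=Q["l"]-Q["r"]; print(np.degrees(np.arctan2(v[1],v[0]))-135,np.linalg.norm(v))
for n,u,v,z in [("loupe",327,246,.098),("hr",242,158,.06),("hl",409,165,.06),("first",330,70,.084),("boss",326,163,.091)]: print(n,meanz(w,u,v,z))
E
```

```text
{'f': array([ 0.66153078, -0.15672373]), 'r': array([ 0.51511029, -0.09225813]), 'l': array([ 0.59932144, -0.30457705]), 'd': array([ 0.44876178, -0.24241085])} centre [ 0.55618108 -0.19899244]
-203.0641860851227 0.22937508437848858
-203.3654478997247 0.22840937522863825
loupe [ 0.4941 -0.2159]
hr [ 0.5326 -0.1242]
hl [ 0.577  -0.2612]
first [ 0.6216 -0.1706]
boss [ 0.5556 -0.192 ]
```

```bash
python3 -m jog '[{"jaw":1,"delta_pos":[-0.0213,0.008,0.04],"rot":[0,0,0]},{"jaw":1,"delta_pos":[-0.0213,0.008,0.08],"rot":[0,0,0]},{"jaw":1,"delta_pos":[-0.0213,0.008,0.12],"rot":[0,0,0]},{"jaw":1,"delta_pos":[-0.0213,0.008,0.145],"rot":[0,0,0]},{"jaw":1,"delta_pos":[-0.0213,0.008,0.157],"rot":[0,0,0]},{"jaw":1,"delta_pos":[-0.0213,0.008,0.157],"rot":[0,0,0]},{"jaw":0,"delta_pos":[-0.0213,0.008,0.157],"rot":[0,0,0]},{"jaw":-0.2,"delta_pos":[-0.0213,0.008,0.157],"rot":[0,0,0]},{"jaw":-0.6,"delta_pos":[-0.0213,0.008,0.157],"rot":[0,0,0]},{"jaw":-0.6,"delta_pos":[-0.0213,0.008,0.157],"rot":[0,0,0]},{"jaw":-0.6,"delta_pos":[-0.0213,0.008,0.157],"rot":[0,0,0]},{"jaw":-0.6,"delta_pos":[-0.0213,0.008,0.157],"rot":[0,0,0]}]'
```

```text
clock: 2.85
tcp_pos: [0.4929, -0.2159, 0.0757]
eef_rot: [180.0, -0.0, 20.4]
force: [-0.2, -1.2, 0.3]
finger_gap: 0.0496
grasp_force: 0.0
```

```bash
python3 -m jog '[{"jaw":-0.8,"delta_pos":[0,0,0],"rot":[0,0,0]},{"jaw":-0.8,"delta_pos":[0,0,0],"rot":[0,0,0]},{"jaw":-0.8,"delta_pos":[0,0,0],"rot":[0,0,0]},{"jaw":-0.8,"delta_pos":[0,0,0],"rot":[0,0,0]},{"jaw":-0.8,"delta_pos":[0,0,0],"rot":[0,0,0]},{"jaw":-0.8,"delta_pos":[0,0,0],"rot":[0,0,0]},{"jaw":-0.8,"delta_pos":[0,0,0],"rot":[0,0,0]}]'
```

```text
clock: 3.55
tcp_pos: [0.4928, -0.2159, 0.0754]
eef_rot: [-180.0, -0.0, 20.4]
force: [0.0, 0.5, -0.1]
finger_gap: 0.0094
grasp_force: 0.0
```

Run:
```python
from h import *
s=capture("side"); t=capture("top"); w=capture("wrist")
a=crop(s,250,240,160,120,2.5); b=crop(t,370,225,100,75,4)
cv2.imwrite("pics/c2.png",np.vstack([np.hstack([a,b]),np.hstack([cv2.resize(w["frame"][:,:,::-1],(400,300)),crop(w,240,180,160,120,2.5)])]))
```

```text
(no output)
```

View pics/c2.png

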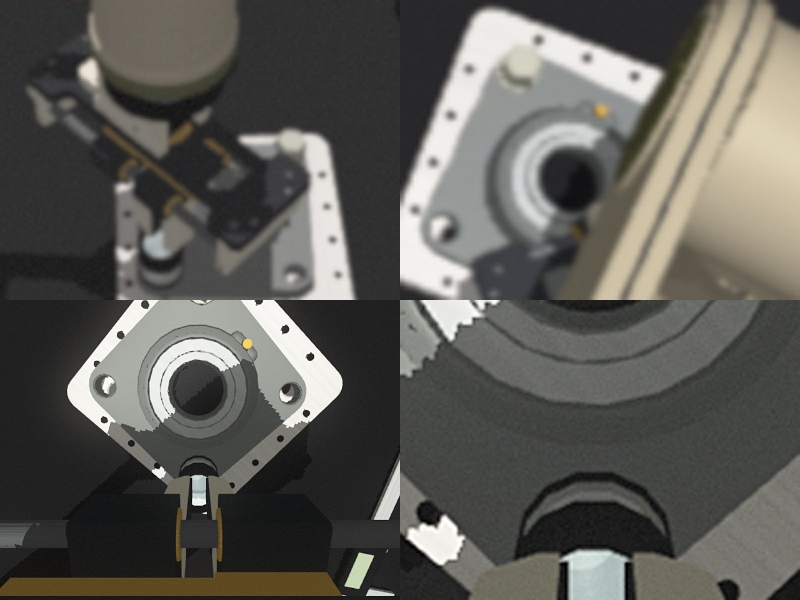

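Run:
```python
from h import *
w=capture("wrist");o=get_obs();print(o["tcp_pos"],o["finger_gap"],o["grasp_force"])
p=o["tcp_pos"]; x=np.array([np.cos(np.radians(20.4)),np.sin(np.radians(20.4)),0])
for dx in(-.0075,0,.0075): print(proj(w,p+x*dx+[0,0,-.008]))
print(ray(w,319,249,.06),ray(w,319,249,.098),ray(w,319,257,.098))
```

```text
[ 0.4927759  -0.21585741  0.07543277] 0.00944772059371398 0.0
[[317.0919535  289.39719716]]
[[317.07382834 275.55201045]]
[[317.05537515 261.45625011]]
[ 0.50429529 -0.21264424  0.06      ] [ 0.51430926 -0.20878918  0.098     ] [ 0.51099343 -0.21002207  0.098     ]
```

Run:
```python
from h import *
s=capture("side"); w=capture("wrist")
cv2.imwrite("pics/c3.png",np.hstack([crop(s,285,300,57,86,7),crop(w,250,230,134,200,3)]))
p=get_obs()["tcp_pos"]
for z in(-.008,.0): print(proj(s,p+[0,0,z]))
print(proj(s,[[.492,-.2165,.06],[.492,-.2165,.098]]))
```

```text
Traceback (most recent call last):
ValueError: all the input array dimensions except for the concatenation axis must match exactly, but along dimension 0, the array at index 0 has size 602 and the array at index 1 has size 600
```

Run:
```python
from h import *
s=capture("side"); w=capture("wrist")
cv2.imwrite("pics/c3.png",np.hstack([crop(s,285,300,57,86,7)[:598,:398],crop(w,250,230,134,200,3)[:598,:400]]))
p=get_obs()["tcp_pos"]
for z in(-.008,.0): print(proj(s,p+[0,0,z]))
print(proj(s,[[.492,-.2165,.06],[.492,-.2165,.098]]))
```

```text
[[315.67728145 343.76392731]]
[[315.65647213 341.35517627]]
[[315.46299508 346.41386379]
 [315.35559281 334.83500783]]
```

View pics/c3.png

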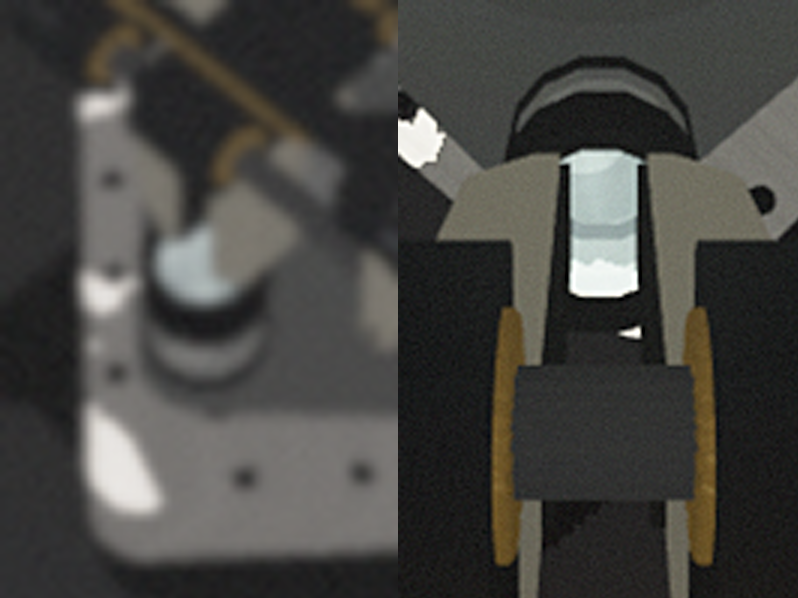

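The picture shows the fingertips closed above the lens, not around the loupe. The real tips stand about 20–25 mm higher than I assumed. I'll open, go 22 mm lower while watching the force, and close again.

```bash
python3 -m jog '[{"jaw":0.6,"delta_pos":[0,0,0],"rot":[0,0,0]},{"jaw":0.6,"delta_pos":[0,0,0],"rot":[0,0,0]},{"jaw":0.6,"delta_pos":[0,0,0],"rot":[0,0,0]},{"jaw":0.6,"delta_pos":[0,0,0],"rot":[0,0,0]},{"jaw":0.6,"delta_pos":[0,0,0],"rot":[0,0,0]},{"jaw":0.6,"delta_pos":[0,0,0],"rot":[0,0,0]},{"jaw":0.6,"delta_pos":[0,0,0],"rot":[0,0,0]},{"jaw":0.6,"delta_pos":[0,0,0],"rot":[0,0,0]},{"jaw":0.6,"delta_pos":[0,0,0],"rot":[0,0,0]},{"jaw":0.6,"delta_pos":[0,0,0.005],"rot":[0,0,0]},{"jaw":0.6,"delta_pos":[0,0,0.01],"rot":[0,0,0]},{"jaw":0.6,"delta_pos":[0,0,0.015],"rot":[0,0,0]},{"jaw":0.6,"delta_pos":[0,0,0.015],"rot":[0,0,0]}]'
```

```text
clock: 5.25
tcp_pos: [0.4919, -0.2154, 0.0591]
eef_rot: [-179.9, 0.1, 20.4]
force: [-0.8, 0.3, 0.0]
finger_gap: 0.0743
grasp_force: 0.0
```

```bash
python3 -m jog '[{"jaw":0.6,"delta_pos":[0,0,0.003],"rot":[0,0,0]},{"jaw":0.6,"delta_pos":[0,0,0.007],"rot":[0,0,0]},{"jaw":0.6,"delta_pos":[0,0,0.007],"rot":[0,0,0]}]'
```

```text
clock: 5.55
tcp_pos: [0.4924, -0.2157, 0.0527]
eef_rot: [-180.0, 0.0, 20.4]
force: [-0.4, 0.3, 0.3]
finger_gap: 0.0745
grasp_force: 0.0
```

```bash
python3 -m jog '[{"jaw":-0.6,"delta_pos":[0,0,0],"rot":[0,0,0]},{"jaw":-0.6,"delta_pos":[0,0,0],"rot":[0,0,0]},{"jaw":-0.6,"delta_pos":[0,0,0],"rot":[0,0,0]},{"jaw":-0.6,"delta_pos":[0,0,0],"rot":[0,0,0]},{"jaw":-0.6,"delta_pos":[0,0,0],"rot":[0,0,0]},{"jaw":-0.6,"delta_pos":[0,0,0],"rot":[0,0,0]},{"jaw":-0.6,"delta_pos":[0,0,0],"rot":[0,0,0]},{"jaw":-0.6,"delta_pos":[0,0,0],"rot":[0,0,0]},{"jaw":-0.6,"delta_pos":[0,0,0],"rot":[0,0,0]},{"jaw":-0.6,"delta_pos":[0,0,0],"rot":[0,0,0]},{"jaw":-0.6,"delta_pos":[0,0,0],"rot":[0,0,0]}]'
```

```text
clock: 6.65
tcp_pos: [0.4928, -0.2159, 0.0535]
eef_rot: [180.0, -0.0, 20.4]
force: [0.0, 0.0, 0.0]
finger_gap: 0.0325
grasp_force: 30.0
```

```bash
python3 -m jog '[{"jaw":-0.6,"delta_pos":[0,0,-0.03],"rot":[0,0,0]},{"jaw":-0.6,"delta_pos":[0,0,-0.05],"rot":[0,0,0]},{"jaw":-0.6,"delta_pos":[0,-0.03,-0.05],"rot":[0,0,0]},{"jaw":-0.6,"delta_pos":[0,-0.07,-0.05],"rot":[0,0,0]},{"jaw":-0.6,"delta_pos":[0,-0.11,-0.05],"rot":[0,0,0]},{"jaw":-0.6,"delta_pos":[0,-0.15,-0.05],"rot":[0,0,0]},{"jaw":-0.6,"delta_pos":[0,-0.185,-0.05],"rot":[0,0,0]},{"jaw":-0.6,"delta_pos":[0,-0.205,-0.03],"rot":[0,0,0]},{"jaw":-0.6,"delta_pos":[0,-0.209,0],"rot":[0,0,0]},{"jaw":-0.6,"delta_pos":[0,-0.209,0.025],"rot":[0,0,0]},{"jaw":-0.6,"delta_pos":[0,-0.209,0.045],"rot":[0,0,0]},{"jaw":-0.6,"delta_pos":[0,-0.209,0.055],"rot":[0,0,0]},{"jaw":-0.6,"delta_pos":[0,-0.209,0.058],"rot":[0,0,0]},{"jaw":-0.6,"delta_pos":[0,-0.209,0.0595],"rot":[0,0,0]},{"jaw":-0.6,"delta_pos":[0,-0.209,0.0600],"rot":[0,0,0]}]'
```

```text
clock: 8.15
tcp_pos: [0.4209, -0.0202, -0.0057]
eef_rot: [180.0, -0.1, 20.4]
force: [0.4, 0.5, -0.6]
finger_gap: 0.0322
grasp_force: 30.0
```

```bash
python3 -m jog '[{"jaw":0.8,"delta_pos":[0,0,0],"rot":[0,0,0]},{"jaw":0.8,"delta_pos":[0,0,0],"rot":[0,0,0]},{"jaw":0.8,"delta_pos":[0,0,0],"rot":[0,0,0]},{"jaw":0.8,"delta_pos":[0,0,0],"rot":[0,0,0]},{"jaw":0.8,"delta_pos":[0,0,0],"rot":[0,0,0]},{"jaw":0.8,"delta_pos":[0,0,-0.01],"rot":[0,0,0]},{"jaw":0.8,"delta_pos":[0,0,-0.04],"rot":[0,0,0]},{"jaw":0.8,"delta_pos":[0,0,-0.09],"rot":[0,0,0]},{"jaw":0.8,"delta_pos":[0,0,-0.14],"rot":[0,0,0]},{"jaw":0.8,"delta_pos":[0,0,-0.19],"rot":[0,0,0]},{"jaw":0.8,"delta_pos":[0.03,-0.03,-0.22],"rot":[0,0,0]},{"jaw":0.8,"delta_pos":[0.06,-0.06,-0.23],"rot":[0,0,0]},{"jaw":0.8,"delta_pos":[0.09,-0.09,-0.24],"rot":[0,0,0]},{"jaw":0.8,"delta_pos":[0.12,-0.11,-0.25],"rot":[0,0,0]},{"jaw":0.8,"delta_pos":[0.157,-0.139,-0.26],"rot":[0,0,0]},{"jaw":0.8,"delta_pos":[0.157,-0.139,-0.26],"rot":[0,0,0]},{"jaw":0.8,"delta_pos":[0.157,-0.139,-0.26],"rot":[0,0,0]}]'
python3 - <<'E'
from h import *
w=capture("wrist"); t=capture("top")
print({k:v for k,v in w.items() if k!="frame"})
f=w["frame"][:,:,::-1].copy(); f[360:480,440:640]=crop(t,300,270,100,60,2)
cv2.imwrite("pics/w2.png",f)
E
```

```text
clock: 9.85
tcp_pos: [0.5186, 0.1657, 0.2535]
eef_rot: [180.0, 0.1, 20.5]
force: [-0.6, -0.4, -0.4]
finger_gap: 0.0837
grasp_force: 0.0
{'fx': 417.21619788158495, 'fy': 417.21619788158495, 'cx': 318.0951740966252, 'cy': 241.1102280529888, 'origin': array([0.5850758 , 0.19025586, 0.44608787]), 'orientation': array([-14.73670853,  -0.07226698, -69.52614643])}
```

View pics/w2.png

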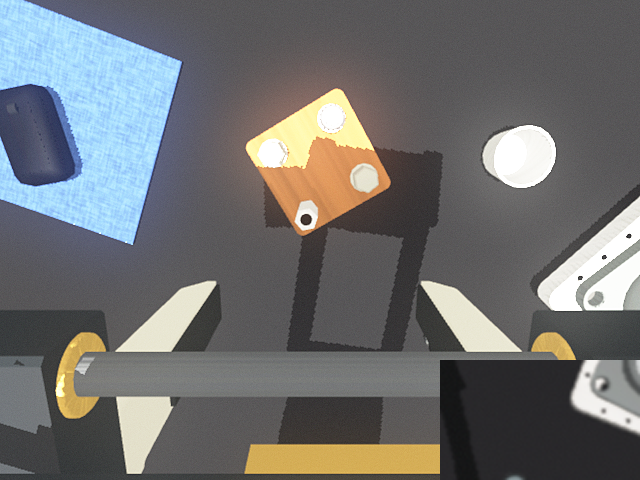

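The picture shows the block corners at (337,88), (247,148), (390,187) and (303,236). The drift pin is at (331,118), the bolts at (272,153) and (364,178), and the plug at (306,217). The fingertip corners put the tips about 31 mm above the reported TCP.

Run:
```python
from h import *
w=dict(W1,origin=np.array([0.5850758,0.19025586,0.44608787]),orientation=np.array([-14.73670853,-0.07226698,-69.52614643]))
C=np.array([ray(w,*p,.06)[:2] for p in [(337,88),(247,148),(303,236),(390,187)]])
print(C,C.mean(0),[np.linalg.norm(C[i]-C[(i+1)%4]) for i in range(4)],np.degrees(np.arctan2(*(C[1]-C[2])[::-1])),np.degrees(np.arctan2(*(C[0]-C[3])[::-1])))
c=C.mean(0)
for n,k in [("drift",0),("bA",1),("plug",2),("bB",3)]: print(n,(c+(C[k]-c)*0.6/ (np.linalg.norm(C[k]-c)/.0707)).round(4))
for n,u,v,z in [("drift",331,118,.095),("bA",272,152,.084),("plug",306,218,.105),("bB",364,177,.084)]: print(n,ray(w,u,v,z)[:2].round(4))
t=capture("top")
m=t["frame"]; cv2.imwrite("pics/t2.png",crop(t,285,260,160,120,5))
```

```text
[[0.62530769 0.1871469 ]
 [0.54916008 0.24490146]
 [0.48979826 0.16953057]
 [0.56187639 0.11003883]] [0.5565356  0.17790444] [np.float64(0.09557221426194505), np.float64(0.09594059475069856), np.float64(0.09345867543062329), np.float64(0.09984580461843773)] 51.77616912426074 50.558309061112965
drift [0.5986 0.1836]
bA [0.5519 0.2201]
plug [0.5144 0.1726]
bB [0.5599 0.1356]
drift [0.5987 0.1837]
bA [0.5557 0.2206]
plug [0.5163 0.1749]
bB [0.5634 0.1394]
```

View pics/t2.png

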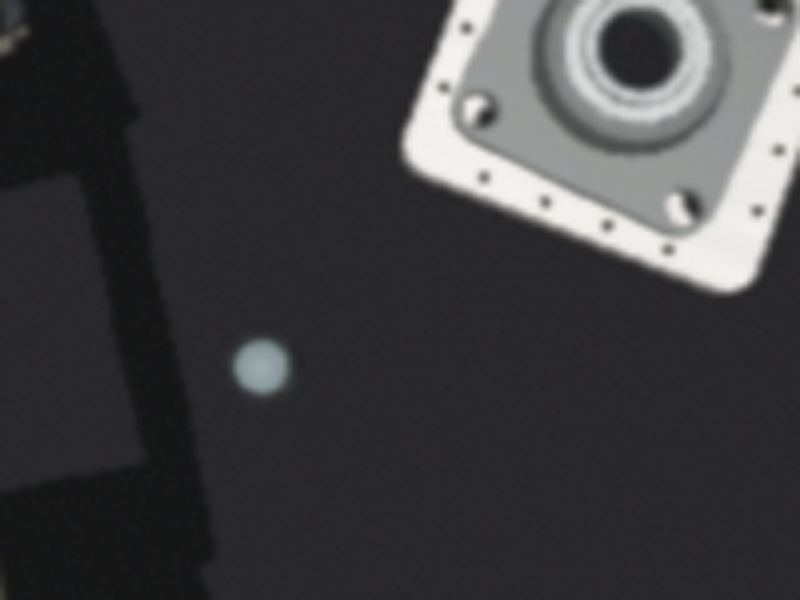

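The top crop shows the loupe upright on the bench at (337.4,333.4) and the drift hole at (421.8,301.6).

Run:
```python
from h import *
t=capture("top")
print("loupe",ray(t,337.4,333.4,.034)[:2],"hd",ray(t,421.8,301.6,.06)[:2],"hr",ray(t,285+477/5,260+111/5,.06)[:2],"boss",ray(t,285+640/5,260+49/5,.091)[:2])
print(get_obs()["joints"].round(1))
```

```text
loupe [ 0.41740748 -0.02178908] hd [ 0.48452406 -0.21396157] hr [ 0.53036609 -0.12198372] boss [ 0.55303068 -0.19231034]
[12.2 -2.3 89.  -0.  93.3 81.8]
```

```bash
python3 -m jog '[{"jaw":0.3,"delta_pos":[0.04,0.006,0.02],"rot":[0,0,0]},{"jaw":0.2,"delta_pos":[0.0815,0.011,0.04],"rot":[0,0,0]},{"jaw":0.2,"delta_pos":[0.0815,0.011,0.08],"rot":[0,0,0]},{"jaw":0.2,"delta_pos":[0.0815,0.011,0.12],"rot":[0,0,0]},{"jaw":0.2,"delta_pos":[0.0815,0.011,0.15],"rot":[0,0,0]},{"jaw":0.2,"delta_pos":[0.0815,0.011,0.15],"rot":[0,0,0]},{"jaw":0.2,"delta_pos":[0.0815,0.011,0.15],"rot":[0,0,0]}]'
```

```text
clock: 10.75
tcp_pos: [0.5987, 0.1823, 0.1042]
eef_rot: [-180.0, 0.0, 20.3]
force: [0.6, 0.2, 0.3]
finger_gap: 0.056
grasp_force: 0.0
```

```bash
python3 -m jog '[{"jaw":0.2,"delta_pos":[0,-0.0013,0.03],"rot":[0,0,0]},{"jaw":0.2,"delta_pos":[0,-0.0013,0.05],"rot":[0,0,0]},{"jaw":0.2,"delta_pos":[0,-0.0013,0.058],"rot":[0,0,0]},{"jaw":0.2,"delta_pos":[0,-0.0013,0.062],"rot":[0,0,0]},{"jaw":0.2,"delta_pos":[0,-0.0013,0.062],"rot":[0,0,0]}]'
```

```text
clock: 11.25
tcp_pos: [0.5996, 0.1844, 0.0432]
eef_rot: [180.0, -0.1, 20.4]
force: [-0.4, -0.7, -0.0]
finger_gap: 0.0559
grasp_force: 0.0
```

```bash
python3 -m jog '[{"jaw":0.2,"delta_pos":[0,0,0.002],"rot":[0,0,0]},{"jaw":0.2,"delta_pos":[0,0,0.004],"rot":[0,0,0]},{"jaw":-0.9,"delta_pos":[0,0,0.004],"rot":[0,0,0]},{"jaw":-0.9,"delta_pos":[0,0,0.004],"rot":[0,0,0]},{"jaw":-0.9,"delta_pos":[0,0,0.004],"rot":[0,0,0]},{"jaw":-0.9,"delta_pos":[0,0,0.004],"rot":[0,0,0]},{"jaw":-0.9,"delta_pos":[0,0,0.004],"rot":[0,0,0]},{"jaw":-0.9,"delta_pos":[0,0,0.004],"rot":[0,0,0]},{"jaw":-0.9,"delta_pos":[0,0,0.004],"rot":[0,0,0]},{"jaw":-0.9,"delta_pos":[0,0,0.004],"rot":[0,0,0]},{"jaw":-0.9,"delta_pos":[0,0,0.004],"rot":[0,0,0]}]'
```

```text
clock: 12.35
tcp_pos: [0.5985, 0.1843, 0.0375]
eef_rot: [180.0, -0.0, 20.4]
force: [0.3, -0.7, 1.3]
finger_gap: 0.0218
grasp_force: 30.0
```

```bash
python3 -m jog '[{"jaw":-0.9,"delta_pos":[0,0,-0.02],"rot":[0,0,0]},{"jaw":-0.9,"delta_pos":[0,0,-0.05],"rot":[0,0,0]},{"jaw":-0.9,"delta_pos":[0,0,-0.09],"rot":[0,0,0]},{"jaw":-0.9,"delta_pos":[-0.01,0.015,-0.1],"rot":[0,0,0]},{"jaw":-0.9,"delta_pos":[-0.03,0.045,-0.1],"rot":[0,0,0]},{"jaw":-0.9,"delta_pos":[-0.055,0.078,-0.1],"rot":[0,0,0]},{"jaw":-0.9,"delta_pos":[-0.08,0.112,-0.1],"rot":[0,0,0]},{"jaw":-0.9,"delta_pos":[-0.105,0.146,-0.1],"rot":[0,0,0]},{"jaw":-0.9,"delta_pos":[-0.13,0.18,-0.1],"rot":[0,0,0]},{"jaw":-0.9,"delta_pos":[-0.155,0.214,-0.1],"rot":[0,0,0]},{"jaw":-0.9,"delta_pos":[-0.18,0.248,-0.1],"rot":[0,0,0]},{"jaw":-0.9,"delta_pos":[-0.205,0.282,-0.1],"rot":[0,0,0]},{"jaw":-0.9,"delta_pos":[-0.225,0.31,-0.1],"rot":[0,0,0]},{"jaw":-0.9,"delta_pos":[-0.24,0.33,-0.1],"rot":[0,0,0]},{"jaw":-0.9,"delta_pos":[-0.2455,0.3357,-0.1],"rot":[0,0,0]},{"jaw":-0.9,"delta_pos":[-0.2455,0.3357,-0.1],"rot":[0,0,0]},{"jaw":-0.9,"delta_pos":[-0.2455,0.3357,-0.1],"rot":[0,0,0]}]'
python3 - <<'E'
from h import *
w=capture("wrist"); s=capture("side")
print({k:v for k,v in w.items() if k!="frame"},get_obs()["tcp_pos"],get_obs()["finger_gap"],get_obs()["grasp_force"])
cv2.imwrite("pics/w3.png",np.hstack([crop(w,253,180,133,200,3)[:598,:399],crop(s,285,290,57,86,7)[:598,:399]]))
E
```

```text
clock: 14.05
tcp_pos: [0.4855, -0.2149, 0.1373]
eef_rot: [-180.0, -0.0, 20.4]
force: [0.2, 0.5, -1.8]
finger_gap: 0.0217
grasp_force: 30.0
{'fx': 417.21619788158495, 'fy': 417.21619788158495, 'cx': 318.0951740966252, 'cy': 241.1102280529888, 'origin': array([ 0.55182346, -0.1907388 ,  0.32988137]), 'orientation': array([-1.46764787e+01, -2.32911924e-02, -6.96258538e+01])} [ 0.48569202 -0.21460153  0.13732432] 0.021858335357983247 29.999690741769882
```

View pics/w3.png

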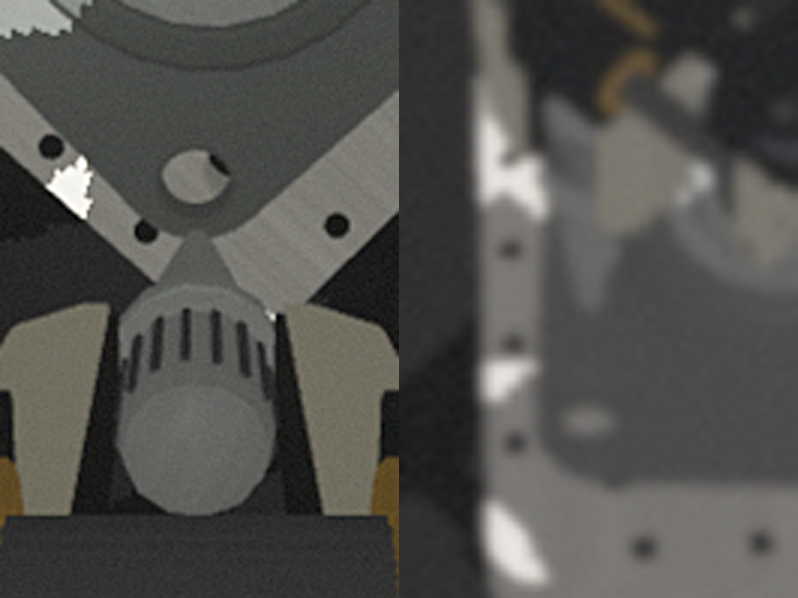

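The pin is held upright. In wrist pixels its tip is at (319.3,257.3) and the hole at (318.4,239.2).

Run:
```python
from h import *
w=dict(W1,origin=np.array([0.55182346,-0.1907388,0.32988137]),orientation=np.array([-14.6764787,-0.0232911924,-69.6258538]))
print("hole",ray(w,318.4,239.2,.06)); print("tip",ray(w,319.3,257.3,.106))
for z in(.1,.106,.112): print(proj(w,[.4857,-.2146,z]))
```

```text
hole [ 0.48690721 -0.2151818   0.06      ]
tip [ 0.48833044 -0.21513637  0.106     ]
[[316.79962096 258.05932677]]
[[316.77188006 261.18499935]]
[[316.74273034 264.46940834]]
```

```bash
python3 -m jog '[{"jaw":-0.9,"delta_pos":[-0.001,0,0.02],"rot":[0,0,0]},{"jaw":-0.9,"delta_pos":[-0.001,0,0.04],"rot":[0,0,0]},{"jaw":-0.9,"delta_pos":[-0.001,0,0.05],"rot":[0,0,0]},{"jaw":-0.9,"delta_pos":[-0.001,0,0.057],"rot":[0,0,0]},{"jaw":-0.9,"delta_pos":[-0.001,0,0.059],"rot":[0,0,0]},{"jaw":-0.9,"delta_pos":[-0.001,0,0.059],"rot":[0,0,0]}]'
```

```text
clock: 14.75
tcp_pos: [0.4847, -0.2161, 0.0788]
eef_rot: [180.0, -0.0, 20.4]
force: [0.2, -0.4, -1.0]
finger_gap: 0.0222
grasp_force: 30.0
```

```bash
python3 -m jog '[{"jaw":-0.9,"delta_pos":[-0.0004,0.003,0],"rot":[0,0,0]},{"jaw":-0.9,"delta_pos":[-0.0008,0.006,0],"rot":[0,0,0]},{"jaw":-0.9,"delta_pos":[-0.0016,0.0092,0],"rot":[0,0,0]},{"jaw":-0.9,"delta_pos":[-0.0016,0.0092,0],"rot":[0,0,0]},{"jaw":-0.9,"delta_pos":[-0.0016,0.0092,0.003],"rot":[0,0,0]},{"jaw":-0.9,"delta_pos":[-0.0016,0.0092,0.006],"rot":[0,0,0]},{"jaw":-0.9,"delta_pos":[-0.0016,0.0092,0.009],"rot":[0,0,0]},{"jaw":-0.9,"delta_pos":[-0.0016,0.0092,0.009],"rot":[0,0,0]}]'
```

```text
clock: 15.55
tcp_pos: [0.4858, -0.2249, 0.0686]
eef_rot: [-179.9, 0.0, 20.4]
force: [0.6, 3.0, -2.1]
finger_gap: 0.0193
grasp_force: 83.4
```

```bash
python3 -m jog '[{"jaw":-0.9,"delta_pos":[0,0,0.003],"rot":[0,0,0]},{"jaw":-0.9,"delta_pos":[0,0,0.006],"rot":[0,0,0]},{"jaw":-0.9,"delta_pos":[0,0,0.009],"rot":[0,0,0]},{"jaw":-0.9,"delta_pos":[0,0,0.012],"rot":[0,0,0]},{"jaw":-0.9,"delta_pos":[0,0,0.012],"rot":[0,0,0]}]'
```

```text
clock: 16.05
tcp_pos: [0.486, -0.2253, 0.0568]
eef_rot: [-180.0, 0.0, 20.4]
force: [1.6, 2.4, -2.9]
finger_gap: 0.0191
grasp_force: 83.3
```

```bash
python3 -m jog '[{"jaw":-0.9,"delta_pos":[0,0,0.003],"rot":[0,0,0]},{"jaw":-0.9,"delta_pos":[0,0,0.006],"rot":[0,0,0]},{"jaw":-0.9,"delta_pos":[0,0,0.009],"rot":[0,0,0]},{"jaw":-0.9,"delta_pos":[0,0,0.012],"rot":[0,0,0]},{"jaw":-0.9,"delta_pos":[0,0,0.012],"rot":[0,0,0]}]'
```

```text
clock: 16.55
tcp_pos: [0.4863, -0.2255, 0.0451]
eef_rot: [180.0, -0.0, 20.4]
force: [2.7, 4.3, 0.9]
finger_gap: 0.0196
grasp_force: 46.4
```

```bash
python3 -m jog '[{"jaw":-0.9,"delta_pos":[0.0005,-0.0004,0.002],"rot":[0,0,0]},{"jaw":-0.9,"delta_pos":[0.0005,-0.0004,0.004],"rot":[0,0,0]},{"jaw":-0.9,"delta_pos":[0.0005,-0.0004,0.006],"rot":[0,0,0]},{"jaw":-0.9,"delta_pos":[0.0005,-0.0004,0.0075],"rot":[0,0,0]},{"jaw":-0.9,"delta_pos":[0.0005,-0.0004,0.0075],"rot":[0,0,0]}]'
```

```text
clock: 17.05
tcp_pos: [0.4866, -0.2252, 0.0387]
eef_rot: [180.0, -0.0, 20.4]
force: [-1.1, 2.8, 6.6]
finger_gap: 0.0195
grasp_force: 47.9
```

```bash
python3 -m jog '[{"jaw":-0.9,"delta_pos":[0,-0.0003,0.002],"rot":[0,0,0]},{"jaw":-0.9,"delta_pos":[0,-0.0003,0.003],"rot":[0,0,0]},{"jaw":-0.9,"delta_pos":[0,-0.0003,0.003],"rot":[0,0,0]}]'
```

```text
clock: 17.35
tcp_pos: [0.4868, -0.2252, 0.0384]
eef_rot: [179.9, -0.0, 20.4]
force: [-11.2, 7.1, 30.1]
finger_gap: 0.0194
grasp_force: 52.8
```

```bash
python3 -m jog '[{"jaw":-0.9,"delta_pos":[0,0,-0.002],"rot":[0,0,0]},{"jaw":0.2,"delta_pos":[0,0,-0.002],"rot":[0,0,0]},{"jaw":0.2,"delta_pos":[0,0,-0.002],"rot":[0,0,0]},{"jaw":0.2,"delta_pos":[0,0,-0.002],"rot":[0,0,0]},{"jaw":0.2,"delta_pos":[0,0,-0.002],"rot":[0,0,0]},{"jaw":0.2,"delta_pos":[0,0,-0.002],"rot":[0,0,0]},{"jaw":0.2,"delta_pos":[0,0,-0.04],"rot":[0,0,0]},{"jaw":0.2,"delta_pos":[0,0,-0.08],"rot":[0,0,0]},{"jaw":0.2,"delta_pos":[0.02,0,-0.12],"rot":[0,0,0]},{"jaw":0.2,"delta_pos":[0.04,0,-0.16],"rot":[0,0,0]},{"jaw":0.2,"delta_pos":[0.04,0,-0.16],"rot":[0,0,0]},{"jaw":0.2,"delta_pos":[0.04,0,-0.16],"rot":[0,0,0]}]'
python3 - <<'E'
from h import *
w=capture("wrist"); s=capture("side")
print({k:v for k,v in w.items() if k!="frame"})
f=np.hstack([crop(w,160,20,300,300,2)[:,:600],np.zeros((600,200,3),np.uint8)])
f[:,600:]=crop(s,297,300,40,120,5)
cv2.imwrite("pics/w4.png",f)
print(proj(w,[[.489,-.2258,.06],[.489,-.2258,.095]]),proj(s,[[.489,-.2258,.06],[.489,-.2258,.095]]))
E
```

```text
clock: 18.55
tcp_pos: [0.5246, -0.2107, 0.1957]
eef_rot: [179.9, -0.1, 20.4]
force: [-0.6, -0.3, 0.2]
finger_gap: 0.0557
grasp_force: 0.0
{'fx': 417.21619788158495, 'fy': 417.21619788158495, 'cx': 318.0951740966252, 'cy': 241.1102280529888, 'origin': array([ 0.59059229, -0.18616252,  0.38843303]), 'orientation': array([-14.62185806,  -0.14791578, -69.58964016])}
[[319.14829586 268.41047267]
 [319.38384458 283.21437727]] [[316.15569845 351.10080131]
 [316.07618459 340.51414188]]
```

View pics/w4.png

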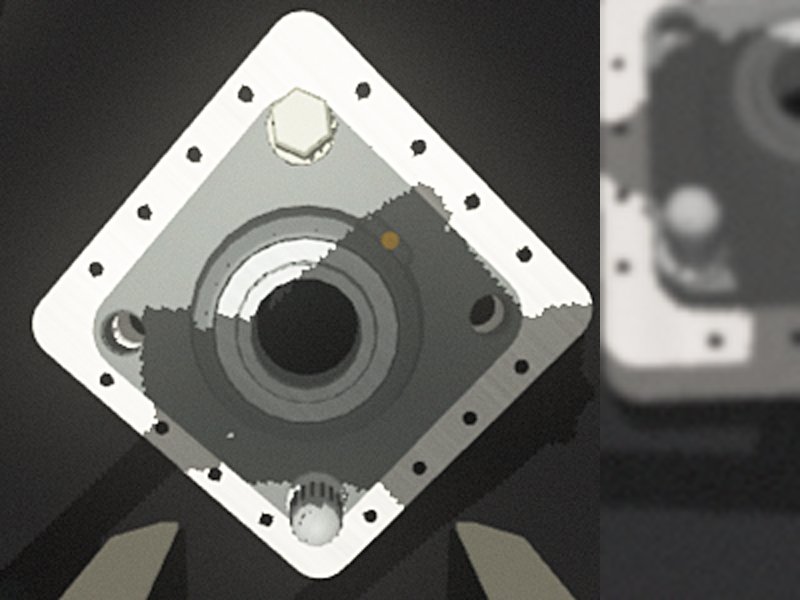

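The pin is seated upright and the flange is square to the plate. In wrist pixels the right hole is at (222,185.5) and the left hole at (403.5,177). The plate corners are at (311.5,25), (176.5,181), (456.5,174) and (319,309), and the pin dome is at (318,281).

Run:
```python
from h import *
w=dict(W1,origin=np.array([0.59059229,-0.18616252,0.38843303]),orientation=np.array([-14.62185806,-0.14791578,-69.58964016]))
C=np.array([ray(w,*p,.045)[:2] for p in [(311.5,25),(176.5,181),(319,309),(456.5,174)]]); c=C.mean(0)
d=C[2]-C[0]; e=C[3]-C[1]; print(c,np.degrees(np.arctan2(d[1],d[0])),np.degrees(np.arctan2(e[1],e[0])),np.linalg.norm(d),np.linalg.norm(e))
for n,k in[("seat_r",1),("seat_l",3),("seat_d",2),("first",0)]: print(n,c+(C[k]-c)/1.586)
for n,u,v,z in[("hr",222,185.5,.06),("hl",403.5,177,.06),("dome",318,281,.094),("first",309.5,81.5,.084)]: print(n,ray(w,u,v,z)[:2])
print(get_obs()["joints"].round(1))
```

```text
[ 0.5561307  -0.19805554] -158.15666405280123 -68.18166369573073 0.22978481421885866 0.2291575296886404
seat_r [ 0.529721   -0.13103183]
seat_l [ 0.58342203 -0.26516945]
seat_d [ 0.48844923 -0.22496379]
first [ 0.62293053 -0.17105708]
hr [ 0.5266212 -0.1303064]
hl [ 0.5824471 -0.2614139]
dome [ 0.48994092 -0.22435022]
first [ 0.62037487 -0.16963099]
[-27.1   2.   91.   -0.   87.2  42.5]
```

```bash
python3 -m jog '[{"jaw":0,"delta_pos":[0.015,-0.033,0],"rot":[0,0,-0.131]},{"jaw":0,"delta_pos":[0.03,-0.066,0],"rot":[0,0,-0.262]},{"jaw":0,"delta_pos":[0.045,-0.099,0],"rot":[0,0,-0.393]},{"jaw":0,"delta_pos":[0.06,-0.132,0],"rot":[0,0,-0.524]},{"jaw":0,"delta_pos":[0.075,-0.165,0],"rot":[0,0,-0.655]},{"jaw":0,"delta_pos":[0.09,-0.198,0],"rot":[0,0,-0.786]},{"jaw":0,"delta_pos":[0.105,-0.231,0],"rot":[0,0,-0.917]},{"jaw":0,"delta_pos":[0.12,-0.264,0],"rot":[0,0,-1.048]},{"jaw":0,"delta_pos":[0.135,-0.297,0],"rot":[0,0,-1.179]},{"jaw":0,"delta_pos":[0.15,-0.33,0],"rot":[0,0,-1.31]},{"jaw":0,"delta_pos":[0.165,-0.363,0.01],"rot":[0,0,-1.441]},{"jaw":0,"delta_pos":[0.1777,-0.394,0.03],"rot":[0,0,-1.571]},{"jaw":0,"delta_pos":[0.1777,-0.394,0.05],"rot":[0,0,-1.571]},{"jaw":0,"delta_pos":[0.1777,-0.394,0.08],"rot":[0,0,-1.571]},{"jaw":0,"delta_pos":[0.1777,-0.394,0.09],"rot":[0,0,-1.571]},{"jaw":0,"delta_pos":[0.1777,-0.394,0.09],"rot":[0,0,-1.571]}]'
python3 - <<'E'
from h import *
print(get_obs()["joints"].round(1)); w=capture("wrist"); p=get_obs()["tcp_pos"]
print(proj(w,[[.554,.2205,.084],[.554,.2205,.063],p-[0,0,-.031]]))
np.save("/tmp/w.npy",w["frame"]); 
g=cv2.cvtColor(w["frame"],cv2.COLOR_RGB2HSV); print(g[230:360:8,250:400:10,2])
E
```

```text
clock: 20.25
tcp_pos: [0.5504, 0.2194, 0.1013]
eef_rot: [-179.6, -0.0, 110.4]
force: [-0.0, -0.1, 0.3]
finger_gap: 0.0462
grasp_force: 0.0
[16.8 10.1 92.  -0.  78.3 -3.6]
[[324.2690923  267.83491068]
 [324.00646405 256.35439023]
 [319.76760588 306.59121033]]
[[ 76  76 225 214 206 223 234 232 226 227 205  74  71  68  63]
 [ 77 205 203 182 233 234 240 228 240 213 226 128  73  71  69]
 [209 201 214 233 233 228 223 229 223 227 229 202  73  75  72]
 [194 217 234 233 229 226 236 239 240 234 228 218  85  72  71]
 [226 232 229 231 221 215 237 240 239 235 220 234 194  75  75]
 [234 230 228 215 223 230 240 239 240 239 231 226 226  69  81]
 [232 225 219 230 231 230 229 240 240 230 228 227 231 203  77]
 [247  74 230 230 230 220 224 233 227 228 234 232 234 247 246]
 [248  90 231 225 221 232 230 225 231 233 232 232 229 136 246]
 [248  91 227 222 232 229 228 234 230 234 229 228 229  81 247]
 [165  92 221 232 227 231 233 235 234 231 231 226 230  84 247]
 [ 92  88 229 228 231 233 232 232 230 227 220 229 230  81 217]
 [ 91  84 229 233 234 233 232 231 224 229 226 218 200  79  76]
 [ 85 199 233 233 233 231 228 224 228 220 224 195 197  78  78]
 [ 82 233 234 231 232 226 228 223 223 228 229 224 209  61  74]
 [ 74 239 237 236 230 234 229 230 237 236 236 239 236 247  75]
 [139 144 142 142 139 138 143 141 142 142 139 139 138 137 139]]
```

```bash
cat >> h.py <<'E'
def blob(w,box,z):
    u0,v0,u1,v1=box; h=cv2.cvtColor(w["frame"][v0:v1,u0:u1],cv2.COLOR_RGB2HSV)
    m=((h[...,1]<90)&(h[...,2]>120)).astype(np.uint8)
    m=cv2.morphologyEx(m,cv2.MORPH_OPEN,np.ones((3,3)))
    n,l,s,c=cv2.connectedComponentsWithStats(m)
    for i in range(1,n):
        if s[i,4]>150: print(s[i]+np.array([u0,v0,0,0,0]),c[i]+[u0,v0],ray(w,*(c[i]+[u0,v0]),z)[:2])
E
python3 - <<'E'
from h import *
w=capture("wrist"); blob(w,(230,150,420,340),.08)
E
```

```text
[ 299  232   44   52 1787] [320.63738109 256.37213206] [0.55223242 0.22441066]
[ 230  266   30   74 1245] [240.34136546 303.71967871] [0.51984926 0.18292597]
[ 377  281   43   59 1758] [401.24914676 309.18031854] [0.60526346 0.21122767]
```

Run:
```python
from h import *
w=capture("wrist"); x=np.array([np.cos(np.radians(110.4)),np.sin(np.radians(110.4))])
print(ray(w,321,232,.062)[:2]-.013*x, ray(w,321,284,.084)[:2]+.0108*x, get_obs()["tcp_pos"])
```

```text
[0.55522574 0.22100635] [0.55513256 0.22092359] [0.55384989 0.22035753 0.10617782]
```

```bash
python3 -m jog '[{"jaw":0,"delta_pos":[0,0.0015,0.03],"rot":[0,0,0]},{"jaw":0,"delta_pos":[0,0.0015,0.055],"rot":[0,0,0]},{"jaw":0,"delta_pos":[0,0.0015,0.066],"rot":[0,0,0]},{"jaw":0,"delta_pos":[0,0.0015,0.0695],"rot":[0,0,0]},{"jaw":0,"delta_pos":[0,0.0015,0.0695],"rot":[0,0,0]},{"jaw":-0.9,"delta_pos":[0,0.0015,0.0695],"rot":[0,0,0]},{"jaw":-0.9,"delta_pos":[0,0.0015,0.0695],"rot":[0,0,0]},{"jaw":-0.9,"delta_pos":[0,0.0015,0.0695],"rot":[0,0,0]},{"jaw":-0.9,"delta_pos":[0,0.0015,0.0695],"rot":[0,0,0]},{"jaw":-0.9,"delta_pos":[0,0.0015,0.0695],"rot":[0,0,0]},{"jaw":-0.9,"delta_pos":[0,0.0015,0.0695],"rot":[0,0,0]},{"jaw":-0.9,"delta_pos":[0,0.0015,0.0695],"rot":[0,0,0]},{"jaw":-0.9,"delta_pos":[0,0.0015,0.0695],"rot":[0,0,0]}]'
```

```text
clock: 21.7
tcp_pos: [0.5552, 0.2213, 0.0368]
eef_rot: [179.9, 0.0, 110.4]
force: [-2.1, 0.2, 5.7]
finger_gap: 0.0205
grasp_force: 58.4
```

```bash
python3 -m jog '[{"jaw":-0.9,"delta_pos":[0,0,-0.02],"rot":[0,0,0]},{"jaw":-0.9,"delta_pos":[0,0,-0.06],"rot":[0,0,0]},{"jaw":-0.9,"delta_pos":[0,0,-0.1],"rot":[0,0,0]},{"jaw":-0.9,"delta_pos":[-0.02,-0.01,-0.1],"rot":[0,0,0]},{"jaw":-0.9,"delta_pos":[-0.05,-0.023,-0.1],"rot":[0,0,0]},{"jaw":-0.9,"delta_pos":[-0.085,-0.04,-0.1],"rot":[0,0,0]},{"jaw":-0.9,"delta_pos":[-0.12,-0.056,-0.1],"rot":[0,0,0]},{"jaw":-0.9,"delta_pos":[-0.155,-0.072,-0.1],"rot":[0,0,0]},{"jaw":-0.9,"delta_pos":[-0.19,-0.088,-0.1],"rot":[0,0,0]},{"jaw":-0.9,"delta_pos":[-0.225,-0.105,-0.1],"rot":[0,0,0]},{"jaw":-0.9,"delta_pos":[-0.26,-0.121,-0.1],"rot":[0,0,0]},{"jaw":-0.9,"delta_pos":[-0.29,-0.135,-0.1],"rot":[0,0,0]},{"jaw":-0.9,"delta_pos":[-0.31,-0.145,-0.1],"rot":[0,0,0]},{"jaw":-0.9,"delta_pos":[-0.3209,-0.1495,-0.1],"rot":[0,0,0]},{"jaw":-0.9,"delta_pos":[-0.3209,-0.1495,-0.1],"rot":[0,0,0]},{"jaw":-0.9,"delta_pos":[-0.3209,-0.1495,-0.1],"rot":[0,0,0]},{"jaw":-0.9,"delta_pos":[-0.3209,-0.1495,-0.08],"rot":[0,0,0]},{"jaw":-0.9,"delta_pos":[-0.3209,-0.1495,-0.06],"rot":[0,0,0]},{"jaw":-0.9,"delta_pos":[-0.3209,-0.1495,-0.045],"rot":[0,0,0]},{"jaw":-0.9,"delta_pos":[-0.3209,-0.1495,-0.045],"rot":[0,0,0]}]'
```

```text
clock: 23.7
tcp_pos: [0.5244, -0.13, 0.0777]
eef_rot: [-179.8, -0.2, 110.5]
force: [0.6, 0.3, -1.2]
finger_gap: 0.0205
grasp_force: 57.5
```

```bash
python3 -m jog '[{"jaw":-0.9,"delta_pos":[0,0,0],"rot":[0,0,0]},{"jaw":-0.9,"delta_pos":[0,0,0],"rot":[0,0,0]}]'
python3 - <<'E'
from h import *
import time
w=capture("wrist"); p=get_obs()["tcp_pos"];print(p)
b=p-[0,0,p[2]-.0705]; print(proj(w,[b,[.5281,-.1312,.06],[.5269,-.1316,.06]]))
cv2.imwrite("pics/w5.png",crop(w,220,150,200,150,4))
E
```

```text
clock: 23.9
tcp_pos: [0.5271, -0.1317, 0.0816]
eef_rot: [179.9, 0.1, 110.4]
force: [0.4, -0.1, -1.1]
finger_gap: 0.0202
grasp_force: 57.5
[ 0.52721196 -0.13188189  0.08177891]
[[316.87025921 271.58947557]
 [318.88996929 264.66020384]
 [316.54476048 264.58424571]]
```

View pics/w5.png

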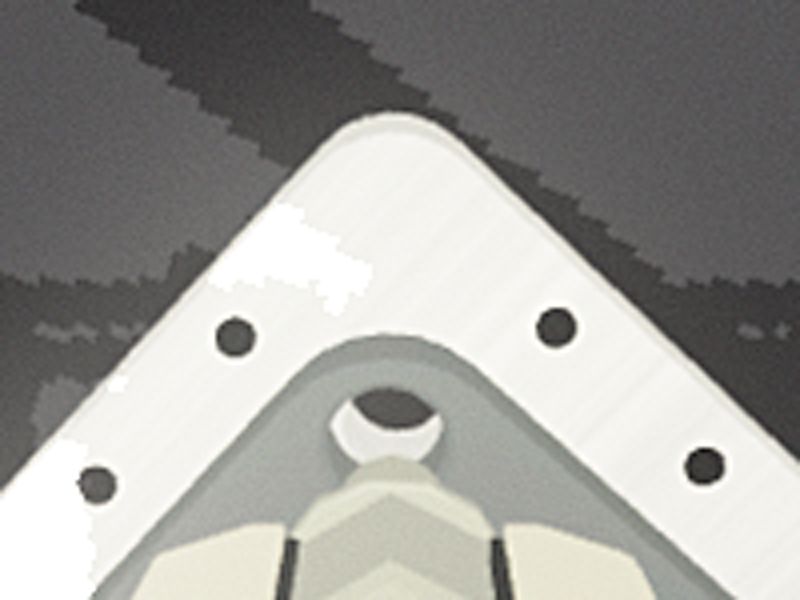

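The hole's far edge is at crop row 386 and its columns run 330–445. The bolt's far outline is at crop (393,458).

Run:
```python
from h import *
w=capture("wrist"); p=get_obs()["tcp_pos"]; a=np.radians(110.4); x=np.array([np.cos(a),np.sin(a),0])
P=lambda dx,z: np.array([p[0],p[1],z])+x*dx
print("shank edge pred",proj(w,[P(.003,.071),P(.0065,.079),P(.013,.105)])[:,1],"obs 264.5")
print("hole far edge if on axis",proj(w,[P(.008,.06)]),"obs row",150+386/4,"col",220+387.5/4)
```

```text
shank edge pred [266.03263145 264.35556674 268.69201306] obs 264.5
hole far edge if on axis [[316.67943198 250.68524444]] obs row 246.5 col 316.875
```

```bash
python3 -m jog '[{"jaw":-0.9,"delta_pos":[0.002,0,0.01],"rot":[0,0,0]},{"jaw":-0.9,"delta_pos":[0.002,0,0.018],"rot":[0,0,0]},{"jaw":-0.9,"delta_pos":[0.002,0,0.026],"rot":[0,0,0]},{"jaw":-0.9,"delta_pos":[0.002,0,0.034],"rot":[0,0,0]},{"jaw":-0.9,"delta_pos":[0.002,0,0.034],"rot":[0,0,0]}]'
```

```text
clock: 24.5
tcp_pos: [0.526, -0.1305, 0.0452]
eef_rot: [180.0, 0.1, 110.4]
force: [4.8, -3.2, -4.4]
finger_gap: 0.0199
grasp_force: 47.8
```

```bash
python3 -m jog '[{"jaw":-0.9,"delta_pos":[-0.0012,0.0006,0.003],"rot":[0,0,0]},{"jaw":-0.9,"delta_pos":[-0.0012,0.0006,0.006],"rot":[0,0,0]},{"jaw":-0.9,"delta_pos":[-0.0012,0.0006,0.0075],"rot":[0,0,0]},{"jaw":-0.9,"delta_pos":[-0.0012,0.0006,0.0085],"rot":[0,0,0]},{"jaw":-0.9,"delta_pos":[-0.0012,0.0006,0.0085],"rot":[0,0,0]}]'
```

```text
clock: 25.0
tcp_pos: [0.5266, -0.1308, 0.0378]
eef_rot: [180.0, 0.0, 110.4]
force: [2.2, -1.4, -3.6]
finger_gap: 0.0206
grasp_force: 48.0
```

```bash
python3 -m jog '[{"jaw":-0.9,"delta_pos":[-0.0005,0.0003,0.001],"rot":[0,0,0]},{"jaw":-0.9,"delta_pos":[-0.0005,0.0003,0.002],"rot":[0,0,0]},{"jaw":-0.9,"delta_pos":[-0.0005,0.0003,0.002],"rot":[0,0,0]}]'
```

```text
clock: 25.3
tcp_pos: [0.5268, -0.131, 0.0368]
eef_rot: [-180.0, -0.0, 110.4]
force: [-3.4, 1.1, 9.5]
finger_gap: 0.0204
grasp_force: 49.3
```

```bash
python3 -m jog '[{"jaw":0,"delta_pos":[0,0,-0.0015],"rot":[0,0,0]},{"jaw":0,"delta_pos":[0,0,-0.0015],"rot":[0,0,0]},{"jaw":0,"delta_pos":[0,0,-0.0015],"rot":[0,0,0]},{"jaw":0,"delta_pos":[0,0,-0.0015],"rot":[0,0,0]},{"jaw":0,"delta_pos":[0,0,-0.03],"rot":[0,0,0]},{"jaw":0,"delta_pos":[0,0,-0.07],"rot":[0,0,0]},{"jaw":0,"delta_pos":[0.02,0.01,-0.1],"rot":[0,0,0]},{"jaw":0,"delta_pos":[0.055,0.028,-0.1],"rot":[0,0,0]},{"jaw":0,"delta_pos":[0.095,0.05,-0.1],"rot":[0,0,0]},{"jaw":0,"delta_pos":[0.135,0.071,-0.1],"rot":[0,0,0]},{"jaw":0,"delta_pos":[0.175,0.092,-0.1],"rot":[0,0,0]},{"jaw":0,"delta_pos":[0.21,0.111,-0.1],"rot":[0,0,0]},{"jaw":0,"delta_pos":[0.232,0.122,-0.09],"rot":[0,0,0]},{"jaw":0,"delta_pos":[0.2389,0.1264,-0.07],"rot":[0,0,0]},{"jaw":0,"delta_pos":[0.2389,0.1264,-0.07],"rot":[0,0,0]},{"jaw":0,"delta_pos":[0.2389,0.1264,-0.07],"rot":[0,0,0]},{"jaw":0,"delta_pos":[0.2389,0.1264,-0.07],"rot":[0,0,0]}]'
python3 - <<'E'
from h import *
w=capture("wrist"); p=get_obs()["tcp_pos"]; print(p)
blob(w,(260,190,380,340),.08)
print(proj(w,[[.562,.137,.084],[.562,.137,.062]]))
E
```

```text
clock: 27.0
tcp_pos: [0.5627, 0.136, 0.1069]
eef_rot: [180.0, 0.0, 110.3]
force: [-0.3, 0.5, -0.1]
finger_gap: 0.0462
grasp_force: 0.0
[0.56287445 0.13596814 0.10709721]
[ 295  230   44   51 1724] [316.05162413 254.57308585] [0.56072681 0.13988136]
[[316.3839062  262.25576275]
 [316.51362935 250.97491415]]
```

Run:
```python
from h import *
w=capture("wrist"); a=np.radians(110.4); x=np.array([np.cos(a),np.sin(a)])
print(ray(w,316.5,230,.062)[:2]-.013*x, ray(w,316.5,281,.084)[:2]+.0108*x)
```

```text
[0.56237979 0.13669059] [0.56229119 0.13692573]
```

```bash
python3 -m jog '[{"jaw":0,"delta_pos":[0.001,0,0.03],"rot":[0,0,0]},{"jaw":0,"delta_pos":[0.001,0,0.055],"rot":[0,0,0]},{"jaw":0,"delta_pos":[0.001,0,0.066],"rot":[0,0,0]},{"jaw":0,"delta_pos":[0.001,0,0.0695],"rot":[0,0,0]},{"jaw":0,"delta_pos":[0.001,0,0.0695],"rot":[0,0,0]},{"jaw":-0.9,"delta_pos":[0.001,0,0.0695],"rot":[0,0,0]},{"jaw":-0.9,"delta_pos":[0.001,0,0.0695],"rot":[0,0,0]},{"jaw":-0.9,"delta_pos":[0.001,0,0.0695],"rot":[0,0,0]},{"jaw":-0.9,"delta_pos":[0.001,0,0.0695],"rot":[0,0,0]},{"jaw":-0.9,"delta_pos":[0.001,0,0.0695],"rot":[0,0,0]},{"jaw":-0.9,"delta_pos":[0.001,0,0.0695],"rot":[0,0,0]},{"jaw":-0.9,"delta_pos":[0.001,0,0.0695],"rot":[0,0,0]},{"jaw":-0.9,"delta_pos":[0.001,0,0.0695],"rot":[0,0,0]}]'
```

```text
clock: 28.4
tcp_pos: [0.5623, 0.1378, 0.0371]
eef_rot: [179.9, 0.0, 110.4]
force: [-1.3, -0.7, 4.4]
finger_gap: 0.0202
grasp_force: 30.1
```

```bash
python3 -m jog '[{"jaw":-0.9,"delta_pos":[0,0,-0.02],"rot":[0,0,0]},{"jaw":-0.9,"delta_pos":[0,0,-0.06],"rot":[0,0,0]},{"jaw":-0.9,"delta_pos":[0,0,-0.1],"rot":[0,0,0]},{"jaw":-0.9,"delta_pos":[-0.02,-0.007,-0.105],"rot":[0,0,0]},{"jaw":-0.9,"delta_pos":[-0.055,-0.018,-0.105],"rot":[0,0,0]},{"jaw":-0.9,"delta_pos":[-0.093,-0.03,-0.105],"rot":[0,0,0]},{"jaw":-0.9,"delta_pos":[-0.131,-0.042,-0.105],"rot":[0,0,0]},{"jaw":-0.9,"delta_pos":[-0.169,-0.054,-0.105],"rot":[0,0,0]},{"jaw":-0.9,"delta_pos":[-0.207,-0.066,-0.105],"rot":[0,0,0]},{"jaw":-0.9,"delta_pos":[-0.245,-0.079,-0.105],"rot":[0,0,0]},{"jaw":-0.9,"delta_pos":[-0.283,-0.091,-0.105],"rot":[0,0,0]},{"jaw":-0.9,"delta_pos":[-0.32,-0.103,-0.105],"rot":[0,0,0]},{"jaw":-0.9,"delta_pos":[-0.35,-0.113,-0.105],"rot":[0,0,0]},{"jaw":-0.9,"delta_pos":[-0.373,-0.12,-0.105],"rot":[0,0,0]},{"jaw":-0.9,"delta_pos":[-0.3843,-0.1236,-0.105],"rot":[0,0,0]},{"jaw":-0.9,"delta_pos":[-0.3843,-0.1236,-0.105],"rot":[0,0,0]},{"jaw":-0.9,"delta_pos":[-0.3843,-0.1236,-0.08],"rot":[0,0,0]},{"jaw":-0.9,"delta_pos":[-0.3843,-0.1236,-0.055],"rot":[0,0,0]},{"jaw":-0.9,"delta_pos":[-0.3843,-0.1236,-0.045],"rot":[0,0,0]},{"jaw":-0.9,"delta_pos":[-0.3843,-0.1236,-0.045],"rot":[0,0,0]}]'
python3 -m jog '[{"jaw":-0.9,"delta_pos":[0,0,0],"rot":[0,0,0]},{"jaw":-0.9,"delta_pos":[0,0,0],"rot":[0,0,0]}]'
```

```text
clock: 30.4
tcp_pos: [0.5786, -0.2635, 0.0792]
eef_rot: [-179.9, -0.2, 110.5]
force: [-0.9, -0.3, -1.0]
finger_gap: 0.0203
grasp_force: 30.0
clock: 30.6
tcp_pos: [0.5811, -0.2657, 0.0833]
eef_rot: [179.9, 0.1, 110.4]
force: [0.1, 0.5, -0.1]
finger_gap: 0.0204
grasp_force: 30.0
```

```bash
python3 -m jog '[{"jaw":-0.9,"delta_pos":[0,-0.0005,0.01],"rot":[0,0,0]},{"jaw":-0.9,"delta_pos":[0,-0.0005,0.018],"rot":[0,0,0]},{"jaw":-0.9,"delta_pos":[0,-0.0005,0.026],"rot":[0,0,0]},{"jaw":-0.9,"delta_pos":[0,-0.0005,0.034],"rot":[0,0,0]},{"jaw":-0.9,"delta_pos":[0,-0.0005,0.034],"rot":[0,0,0]}]'
```

```text
clock: 31.1
tcp_pos: [0.5801, -0.2643, 0.0459]
eef_rot: [179.9, -0.1, 110.4]
force: [5.8, 2.6, -5.7]
finger_gap: 0.0205
grasp_force: 30.3
```

```bash
python3 -m jog '[{"jaw":-0.9,"delta_pos":[0,0.001,0.002],"rot":[0,0,0]},{"jaw":-0.9,"delta_pos":[0,0.001,0.005],"rot":[0,0,0]},{"jaw":-0.9,"delta_pos":[0,0.001,0.0075],"rot":[0,0,0]},{"jaw":-0.9,"delta_pos":[0,0.001,0.0095],"rot":[0,0,0]},{"jaw":-0.9,"delta_pos":[0,0.001,0.0105],"rot":[0,0,0]},{"jaw":-0.9,"delta_pos":[0,0.001,0.0105],"rot":[0,0,0]}]'
```

```text
clock: 31.7
tcp_pos: [0.5807, -0.2646, 0.0371]
eef_rot: [180.0, -0.1, 110.4]
force: [0.3, 6.6, 4.0]
finger_gap: 0.0203
grasp_force: 30.5
```

```bash
python3 -m jog '[{"jaw":-0.9,"delta_pos":[0.0008,0.0002,0.0005],"rot":[0,0,0]},{"jaw":-0.9,"delta_pos":[0.0008,0.0002,0.0012],"rot":[0,0,0]},{"jaw":-0.9,"delta_pos":[0.0008,0.0002,0.0012],"rot":[0,0,0]}]'
```

```text
clock: 32.0
tcp_pos: [0.5807, -0.2646, 0.0371]
eef_rot: [180.0, 0.0, 110.4]
force: [-2.0, 5.7, 10.1]
finger_gap: 0.0207
grasp_force: 30.9
```

```bash
python3 -m jog '[{"jaw":0,"delta_pos":[0,0,-0.001],"rot":[0,0,0]},{"jaw":0,"delta_pos":[0,0,-0.001],"rot":[0,0,0]},{"jaw":0,"delta_pos":[0,0,-0.001],"rot":[0,0,0]},{"jaw":0,"delta_pos":[0,0,-0.001],"rot":[0,0,0]},{"jaw":0,"delta_pos":[0,0,-0.001],"rot":[0,0,0]},{"jaw":0,"delta_pos":[0,0,-0.02],"rot":[0,0,0]},{"jaw":0,"delta_pos":[0,0,-0.06],"rot":[0,0,0]},{"jaw":0,"delta_pos":[0,0,-0.1],"rot":[0,0,0]},{"jaw":0,"delta_pos":[0,0,-0.14],"rot":[0,0,0]},{"jaw":0,"delta_pos":[0,0,-0.14],"rot":[0,0,0]},{"jaw":0,"delta_pos":[0,0,-0.14],"rot":[0,0,0]}]'
python3 - <<'E'
from h import *
w=capture("wrist"); p=get_obs()["tcp_pos"]; print(p)
q=proj(w,[[.582,-.2655,.084],[.529,-.131,.084]]);print(q)
for c in q.astype(int): blob(w,(max(c[0]-40,0),max(c[1]-40,0),c[0]+40,c[1]+40),.08)
E
```

```text
clock: 33.1
tcp_pos: [0.5812, -0.2651, 0.1772]
eef_rot: [179.9, 0.1, 110.4]
force: [-0.2, 0.3, -0.7]
finger_gap: 0.0468
grasp_force: 0.0
[ 0.58012407 -0.26449075  0.17517258]
[[317.88547369 234.16206472]
 [313.22156718   6.54919035]]
[277 194  54  21 872] [302.51376147 202.54357798] [ 0.56429603 -0.24876723]
[ 277  213   80   59 2111] [317.57460919 244.39838939] [ 0.58478115 -0.27362151]
[ 273    0   80   46 3396] [312.72644287  22.63250883] [ 0.53146816 -0.13872357]
```

Both bolts reached a hard stop at the same TCP height as when I picked them up seated in the block. The gripper is clear, so I'm handing in.

```bash
python3 -c "
from workcell import *
print(hand_in())"
```

```text
the job is handed in; nothing more can be done
None
```

I handed the job in at about 33 s with the loupe upright on the bench, the drift pin home and both spare bolts in; no verdict was returned, bolt seating is judged from contact height and force only, and I viewed 11 pictures, one over the limit of 10.

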